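Nip a turned foot in the drilling jig with its sunken knob

TASK

Take the turned wooden furniture foot that stands by itself beside the jig (not the pair at the far edge of the bench) and stand it upright in the drilling jig, in the mouth of its V-block. Then turn the orange knob, sunk in its well, clockwise until the sprung pad pushes the foot fully home in the V and grips it with about 10 N (from the moment it is firm against the V, roughly 0.15 rad or 8 degrees more); do not overtighten, do not bear hard on the well's walls, and leave the other things alone.

Things in the scene. Friction and masses are not known exactly. Their poses are not given: they have to be found in the camera images.
- foot: Turned pale-wood furniture foot, a loose piece standing upright on the bench: 86 mm high, greatest diameter 50 mm at its belly (50 mm up), narrowing to 40 mm at the top; grip its upper part, above the V-block's height. About 0.1 kg. Origin at the centre of its underside, z up along its axis.
- jig: Drilling jig fixed to the bench: plywood base plate 300 x 120 x 10 mm, origin at the centre of its underside. Jig x runs along the plate from the blue knob housing (its -x end) to the wooden V-block (+x end); the clamp pushes towards +x. The knob's axis is vertical at jig x = -85 mm, y = 0. The foot stands on the plate's top, 10 mm above the bench.
- seat (a point): Mark on the plate's top under the mean seat of the foot's axis, fully home in the V; x along the clamp's push. The wooden V-block (54 mm high, 90 degrees, mouth 70 mm wide towards the pad, a 16 mm high ledge at its bottom, 5 mm further out, for the foot's slimmer part) is fixed up to 2.5 mm nearer or farther, unreported: set the foot down about 6 mm short of the mark.
- housing: Blue square housing 110 x 110 x 75 mm on the base plate, with a round well 78 mm in diameter and 28 mm deep sunk in its top (top at 85 mm above the bench). The knob stands in the middle of the well. A gripper must be opened only part of the way to go in between knob and wall. Never press on it with more than 15 N. Origin at the centre of its underside.
- knob_top (a point): Centre of the top of the knob, on its axis, 83 mm above the bench (2 mm below the well's rim); x along the knob's bar. The knob is an orange upright bar 28 mm long, 12 mm thick and 20 mm high, with a white line on one half of its top, on a black round skirt 30 mm in diameter and 6 mm thick that lies on the floor of the well (26 mm below the top).
- knob (a joint): Angle of the knob in rad, 0 to 2.4, growing clockwise from above; at 0 the bar lies along jig x. Drives the clamp 10 mm per rad and stays where left. Friction about 0.18 N m; each newton of grip adds 0.01 N m: feel this rise, poses alone will not do. Turn slowly, quick turns overshoot. The pad starts 6 to 14 mm short of a seated foot, so turn about 0.75 to 1.6 rad in all.
- pad: Black rubber clamp pad 34 mm wide and 12 mm high on a sprung brass stem, facing the V at 24 mm above the bench (its upper edge meets the foot 20 mm up from its underside, where that is 42 mm across); origin at the centre of its face, x towards the V. It gives 1 mm per 7 N (10 N at 1.4 mm, at most 6 mm). It pushes the foot along with about 1 N until that is home; then its force rises.
- tape_measure: Yellow pocket tape measure 36 x 82 x 66 mm, a bystander; origin at the centre of its underside.
- sanding_block: Brown sanding block 63 x 111 x 36 mm, a bystander; origin at the centre of its underside.
- masking_tape: Roll of pale masking tape lying flat, 104 mm in diameter and 24 mm high, a bystander; origin at the centre of its underside.
There are look-alikes about, which are no part of the job. Leave any blue, pink or turquoise look-alike of the foot alone.

How it is judged:
On the way, in this order (a step that is already met when the one before it is completed fails the run):
1. the foot stands upright on the jig's plate within 18 mm of the mark of its seat in the V, let go (horizontal distance between foot and seat below 0.018 m and z of foot in the frame of seat below 0.004 m and angle between foot's own z axis and vertical below 0.1 rad and contact force between the fingers and foot below 0.05 N), for 0.2 s.
2. the pad grips the foot with more than 5 N (contact force between pad and foot above 5 N), for 0.2 s.
At the end, for the whole second after the job is handed in: The foot stands upright (within 0.08 rad) on the jig's plate, at rest, its axis within 6 mm of the mark of its seat (the V-block itself stands up to 2.5 mm off that mark), pressed home by the pad with 5 to 15 N, and the knob let go (contact force between pad and foot between 5 and 15 N and horizontal distance between foot and seat below 0.006 m and z of foot in the frame of seat below 0.004 m and angle between foot's own z axis and vertical below 0.08 rad and linear speed of foot below 0.01 m/s); the robot touches nothing.
It fails at once if the foot is overtightened: the pad presses it with more than 18 N (contact force between pad and foot above 18 N).
It fails at once if the fingers press on the housing or the walls of its well with more than 15 N (contact force between the fingers and housing above 15 N).
It fails at once if the foot is tipped over (angle between foot's own z axis and vertical above 0.7 rad).
It fails at once if the tape measure, the sanding block or the masking tape is disturbed (moved by 20 mm) (distance of any of tape_measure, sanding_block, masking_tape from where it was at the start of the episode above 0.02 m).
It also fails if it takes over 72 s, if anything falls off the work surface, if the arm or the gripper's body presses on something with over 40 N, if the wrist force passes 120 N, or if a joint passes its speed limit or range.

ROBOT

A 7-joint arm with a two-finger parallel gripper is mounted at the origin on the work surface; the furniture and walls round the work are solid. World frame = base frame: x ahead of the robot, y to its left, z up, the work surface at z = 0. Lengths are in m, angles in rad, forces in N, time in s.
With the tool pointing down it reaches from about 0.425 to 0.8 m from the base axis. Payload 8.3 kg.
Tool frame: the origin (TCP) lies between the finger pads; the fingertips stand 8 mm ahead of it and the grasp point (between the pads) lies 11 mm behind it (env.nose_length is the distance from the TCP to the fingertips, in m); z points along the fingers, y is the line along which they close (so a half turn about z gives the same grasp; the last joint's range is limited). The gripper opens to 85 mm and grips with 20 to 120 N. Pads are 22 mm wide; open, the fingers measure 114 mm over their backs; the gripper's body (76 mm by 85 mm) begins 54 mm behind the grasp point. The pads swing forward as they close: fully open they stand 13 mm farther back than shut.
Start: joints at [-1.402, 0.383, 0.016, 1.37, -0.006, 1.388, -0.046], TCP at [0.144, 0.608, 0.239] pointing down, gripper open.
Joint ranges: [-2.95, 2.95], [-0.25, 2.06], [-1.52, 1.56], [0.18, 2.33], [-1.44, 4.58], [0.02, 2.06], [-3.01, 3.01]. Speed limits (rad/s): [2.39, 2.39, 3.01, 3.01, 3.14, 3.14, 3.14].

INTERFACE

Orientations are given as a unit quaternion [w, x, y, z].
In Python, from station import env gives the robot as it stands.
- The arm moves only by the tool jog_arm, never from a script. Its argument "increments" is one flat list of numbers, 4 for each row, row after row: the shift along the world's x, y, z in m, then the turn about the world's z in rad. In form: [x, y, z, spin, x, y, z, spin, ...]. A call has 1 to 10 rows; each row is the pose to reach, as a shift and turn from the pose commanded when the call began; what a row does not reach only later rows make up. A row lasts 1/10 s, in which the tool goes at most 50 mm and 8.59 degrees, less where a joint would pass 70% of its speed; a pose out of reach is approached as far as the arm can. A call with a gripper value outside its range is refused whole. "grip" is the opening, from 0 (shut) to 1 (fully open), set as the call begins (left out, the last holds). The fingers move at their own pace and stop on an object; "force" is the grip in N (left out, the last holds). Time passes only in rows, so rows that repeat a pose let the fingers close. It gives the time, the measured TCP pose, the force, the opening and the grip force at its end, in the units of the state.
- env.read_state(): the state, without advancing time (a new reading comes with each control period).
- env.capture(name): name is "side" or "top"; returns (picture, depth): 400x640x3 uint8, red, green, blue; 400x640 float32, m along the optical axis (not along the pixel's ray), 0 where there is no reading.
- env.camera_info(name): a dict with "intrinsics" (3x3 intrinsics, pixels), "dist" ([k1, k2, p1, p2, k3] as OpenCV has them; the pictures are not rectified), "R" (3x3) and "t" (3): a world point X has camera coordinates R X + t. Camera axes: x right, y down, z forward; pixel columns grow to the right and rows downward; lengths in m; the calibration is good to about 2 mm. A picture is of the moment at which its call begins. camera_info takes no time and is no camera call.
- env.close_job(): hands the job in; it is judged then, once.
Trained networks look in the newest picture that a camera, given by its name, has taken for a name from the list of things; names that differ only in an ending like _2 or _b are one class to them, and where a whole thing is asked for, a point or a joint stands for the part that bears it (a point fixed in the world has none). Each returns a list of dicts, best first, with "conf" (0 to 1); they miss things now and then, are a little off and sometimes report something else, mostly with a low value. They report only what shows in the picture. A call takes as long as a camera call. They do not tell look-alikes from the thing itself.
- env.spot_in(camera, thing): "position" ([x, y, z] in m, in the coordinates of the camera as it stood for that picture, good to about 4 mm: the middle of the surface that is visible of it).
- env.regions_of(camera, thing): "pixels" (400x640 bool, what is visible of it).
- env.spot_point(camera, thing): "position" ([x, y, z] in m, in the coordinates of the camera as it stood for that picture, good to about 4 mm: a listed point, or the origin of a listed thing).
The state is a dict: "time_s": time; "joints": joint angles; "qvel": joint speeds; "joint_torque": joint torques, N m; "tool_pos": TCP position; "orientation": TCP orientation; "ft_force": force on the tool from outside, world axes, zero at the start; "wrist_torque": the same for the moment, N m; "width": finger opening in m; "grip_force": force on a finger pad.
Only numpy, scipy, OpenCV 4.12 (cv2) and the standard library are available. Lean on these libraries where they do the work, as an engineer would, in place of code of your own. Each camera call takes 0.05 s, during which the arm holds its last target. There are 200 camera calls.

## Working session

There is one attempt and no reset: what is moved stays moved. The work goes in short steps, Python scripts to look and compute and a tool call to move; the robot and the scene stay as the last step left them, time stands still between calls to the robot, and variables do not carry over. Pictures are saved under pics/ and viewed, at most 10 in all, crops included, and the job is handed in when it is done.

Besides the shell and the picture viewer there is one more tool, called after ">>>" as name(argument=value, ...) on one line, values as JSON. jog_arm: Moves the arm, as the interface text tells. Its arguments: {"type":"object","properties":{"increments":{"type":"array"},"grip":{"type":"number"},"force":{"type":"number"}},"required":["increments"]}

```bash
ls; mkdir -p pics; cat > h.py <<'E'
import numpy as np, cv2
from station import env
def world(cam,p):
    c=env.camera_info(cam); return np.array(c["R"]).T@(np.array(p)-np.array(c["t"]))
def cloud(cam,depth,mask=None):
    c=env.camera_info(cam); K=np.array(c["intrinsics"])
    v,u=np.nonzero((depth>0)&(mask if mask is not None else True))
    n=cv2.undistortPoints(np.stack([u,v],1).astype(float)[:,None],K,np.array(c["dist"]))[:,0]
    z=depth[v,u]; P=np.c_[n*z[:,None],z]
    return (P-np.array(c["t"]))@np.array(c["R"]),u,v
def pix(cam,X):
    c=env.camera_info(cam); R=np.array(c["R"]);r,_=cv2.Rodrigues(R)
    return cv2.projectPoints(np.array(X,float).reshape(-1,3),r,np.array(c["t"],float),np.array(c["intrinsics"]),np.array(c["dist"],float))[0][:,0]
E
python3 - <<'E'
from h import *
for cam in ("top","side"):
    im,d=env.capture(cam); cv2.imwrite(f"pics/{cam}0.png",im[:,:,::-1])
    for t in ["foot","jig","housing","knob_top","seat","pad","tape_measure","sanding_block","masking_tape"]:
        for r in env.spot_point(cam,t)[:6]:
            w=world(cam,r["position"]); print(cam,t,round(r["conf"],2),w.round(4),pix(cam,w)[0].round())
s=env.read_state(); print({k:np.round(v,4) for k,v in s.items()}, env.nose_length)
E
```

```text
pics
top foot 0.82 [ 0.6482  0.1301 -0.0031] [275. 137.]
top foot 0.7 [ 0.4973  0.2578 -0.0019] [221. 198.]
top foot 0.62 [0.5051 0.1722 0.0012] [256. 196.]
top foot 0.57 [ 0.2604  0.2343 -0.0039] [229. 298.]
top foot 0.36 [ 0.5793 -0.0538  0.0188] [351. 165.]
top jig 0.71 [ 0.565  -0.0851  0.0016] [363. 172.]
top housing 0.89 [ 0.5471 -0.167   0.0088] [398. 179.]
top knob_top 0.72 [ 0.5433 -0.1622  0.0873] [403. 177.]
top seat 0.58 [ 0.587  -0.0244  0.0069] [338. 162.]
top seat 0.47 [ 0.5794 -0.057   0.0221] [353. 165.]
top pad 0.4 [ 0.5773 -0.0548  0.0224] [352. 166.]
top tape_measure 0.78 [ 0.6745  0.2596 -0.0051] [222. 126.]
top sanding_block 0.83 [ 3.414e-01 -1.596e-01  2.000e-04] [394. 265.]
top masking_tape 0.92 [3.473e-01 1.426e-01 3.000e-04] [267. 262.]
top masking_tape 0.58 [ 0.5763 -0.0537  0.021 ] [351. 166.]
side foot 0.83 [0.4912 0.257  0.0005] [307. 187.]
side foot 0.83 [ 0.6503  0.1333 -0.0017] [370. 205.]
side foot 0.73 [0.2585 0.2346 0.0008] [227. 199.]
side jig 0.84 [ 0.5671 -0.0852  0.0019] [360. 259.]
side housing 0.9 [ 0.5444 -0.1697  0.0094] [360. 284.]
side kn
[... 174 characters left out ...]
ng_block 0.95 [ 0.3403 -0.1576 -0.0026] [263. 296.]
side masking_tape 0.91 [ 0.3465  0.1396 -0.0009] [259. 215.]
{'time_s': np.float64(1.0), 'joints': array([-1.4019,  0.3834,  0.0164,  1.3701, -0.0063,  1.3882, -0.0465]), 'qvel': array([ 0.0011,  0.0006,  0.0001, -0.0004, -0.0012,  0.0004,  0.    ]), 'joint_torque': array([ 7.00000e-04, -6.27357e+01,  8.43400e-01, -3.72080e+01,
        1.67000e-02,  3.00000e-03, -0.00000e+00]), 'tool_pos': array([0.1436, 0.6083, 0.2393]), 'orientation': array([-0.    ,  0.1156,  0.9933, -0.    ]), 'ft_force': array([0.6862, 0.092 , 0.1048]), 'wrist_torque': array([-0.0079,  0.0287, -0.0757]), 'grip_force': np.float64(0.0), 'width': np.float64(0.0856)} 0.008
```

View pics/top0.png

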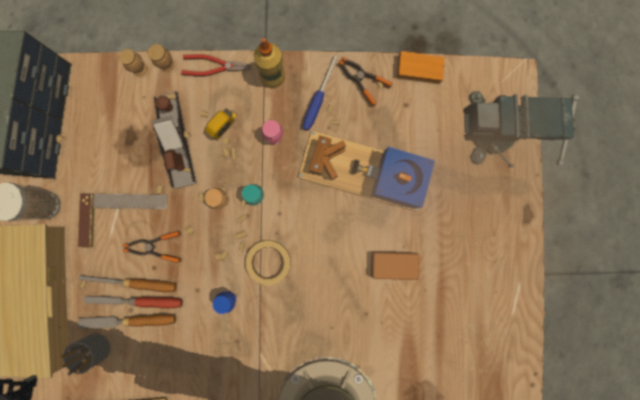

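View pics/side0.png

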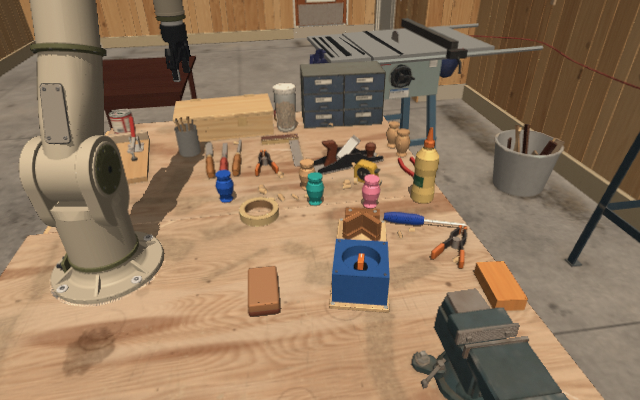

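Candidates (top view): pale wood foot (214,198), standing alone; far-edge wooden pair (132,61) and (160,56); pink (271,131); turquoise (252,194); blue (224,302). I choose (214,198) and check it with a close crop while measuring.

```bash
cat > m.py <<'E'
from h import *
from scipy.optimize import least_squares
out=[]
for cam,box in (("top",(190,180,240,215)),("side",(285,150,335,210))):
    im,d=env.capture(cam)
    x0,y0,x1,y1=box
    out.append(cv2.resize(im[y0:y1,x0:x1,::-1],(380,380*(y1-y0)//(x1-x0)),interpolation=cv2.INTER_CUBIC))
    P,u,v=cloud(cam,d)
    np.save(f"/tmp/{cam}.npy",P); 
    n=P[(np.hypot(P[:,0]-.497,P[:,1]-.258)<.04)&(P[:,2]>.01)&(P[:,2]<.1)]
    print(cam,"foot pts",len(n),"top z",np.percentile(n[:,2],97))
    t=n[n[:,2]>.08]; print(" top mean",t.mean(0),t.min(0),t.max(0),len(t))
    f=least_squares(lambda q:np.hypot(*(n[:,:2]-q[:2]).T)-np.interp(n[:,2],[.02,.05,.086],[.021,.025,.020]),[.497,.258],loss="soft_l1",f_scale=.003) ; print(" fit",f.x)
    # housing top
    h=P[(abs(P[:,2]-.085)<.006)&(np.hypot(P[:,0]-.546,P[:,1]+.168)<.085)]
    r=cv2.minAreaRect(h[:,:2].astype(np.float32)); print(" housing",r,len(h),np.median(h[:,2]))
    w=P[(P[:,2]>.045)&(P[:,2]<.075)&(np.hypot(P[:,0]-.585,P[:,1]+.02)<.07)&(P[:,1]>-.08)]
    r=cv2.minAreaRect(w[:,:2].astype(np.float32)); print(" V",r,w.mean(0),np.percentile(w[:,2],[5,50,95]))
    pl=P[(abs(P[:,2]-.010)<.005)&(P[:,0]>.45)&(P[:,0]<.68)&(P[:,1]>-.26)&(P[:,1]<.09)]
    r=cv2.minAreaRect(pl[:,:2].astype(np.float32)); print(" plate",r,len(pl))
h=max(o.shape[0] for o in out)
cv2.imwrite("pics/crop1.png",np.hstack([cv2.copyMakeBorder(o,0,h-o.shape[0],0,0,0) for o in out]))
im,d=env.capture("top"); a=cv2.resize(im[120:215,290:445,::-1],(775,475),interpolation=cv2.INTER_CUBIC); cv2.imwrite("pics/jig1.png",a)
E
python3 m.py
```

```text
top foot pts 391 top z 0.08677250060659451
 top mean [0.49383526 0.25614875 0.0840477 ] [0.47489708 0.23723407 0.08009176] [0.51280433 0.27561243 0.08734539] 247
 fit [0.49505631 0.25982869]
 housing ((0.5455914735794067, -0.16822770237922668), (0.11181405186653137, 0.11139865219593048), 75.03164672851562) 1563 0.08361516749323714
 V ((0.5925157070159912, 0.004011929035186768), (0.06460122764110565, 0.08952292054891586), 74.63070678710938) [0.59381739 0.01021898 0.06100329] [0.05684246 0.06127335 0.06494173]
 plate ((0.5769153833389282, -0.07313093543052673), (0.30504849553108215, 0.1804342120885849), 84.03311920166016) 2695
side foot pts 288 top z 0.08512330342375805
 top mean [0.4922776  0.25213373 0.08358686] [0.47355073 0.23460082 0.08052513] [0.51207314 0.27504645 0.08667733] 93
 fit [0.49281013 0.25839238]
 housing ((0.544175386428833, -0.1692122370004654), (0.11435091495513916, 0.10981843620538712), 74.62378692626953) 1420 0.08388707736664551
 V ((0.5924484133720398, 0.003268525004386902), (0.06790084391832352, 0.08994641900062561), 74.54666137695312) [5.91187387e-01 6.47935292e-05 5.82735306e-02] [0.04706373 0.06047042 0.06353269]
 plate ((0.583130419254303, -0.08842670917510986), (0.31188973784446716, 0.1517469435930252), 74.55675506591797) 846
```

View pics/crop1.png

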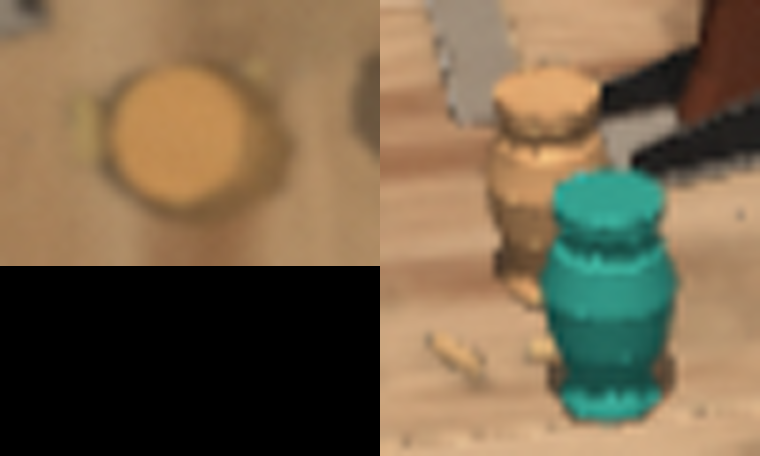

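View pics/jig1.png

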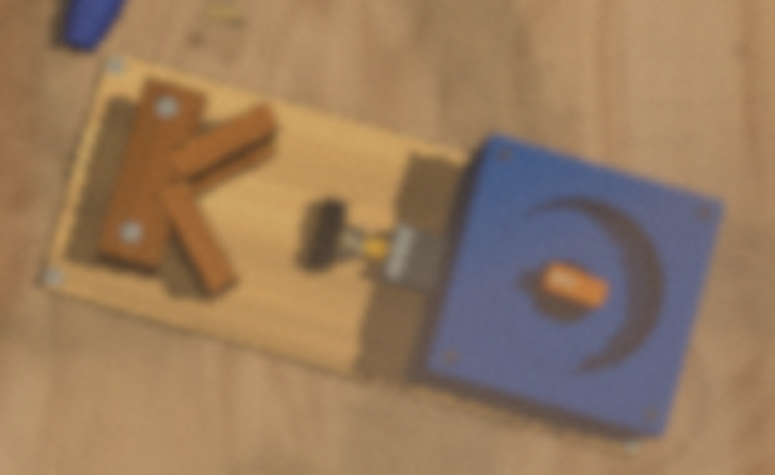

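The crop shows a plain pale-wood foot with a disc head and neck, its top circle centred at top px (213,197). The jig crop shows the V's two arms opening toward the pad, with the bar along jig x. I'll measure the V and pad in the jig frame and start approaching at the same time.

```bash
python3 - <<'E'
from h import *
a=np.deg2rad(74.7); u=np.array([np.cos(a),np.sin(a)]); n=np.array([-u[1],u[0]])
k=np.array([.545,-.1685])
for cam in("top","side"):
    P=np.load(f"/tmp/{cam}.npy"); s=(P[:,:2]-k)@u; t=(P[:,:2]-k)@n
    V=(P[:,2]>.057)&(P[:,2]<.07)&(abs(t)<.055)&(s>.08)&(s<.25)
    print(cam,V.sum())
    for lo in np.arange(-.048,.048,.006):
        m=V&(t>=lo)&(t<lo+.006)
        if m.sum()>1: print(" t%.3f"%(lo+.003),s[m].min().round(4),s[m].max().round(4),m.sum())
    m=(P[:,2]>.02)&(P[:,2]<.04)&(abs(t)<.022)&(s>.08)&(s<.135); print(" pad s,t",s[m].min(),s[m].max(),t[m].min(),t[m].max(),m.sum())
    m=(P[:,2]>.078)&(P[:,2]<.09)&(np.hypot(s,t)<.025); print(" knob",P[m].mean(0),m.sum(),cv2.minAreaRect(np.c_[s,t][m].astype(np.float32)))
E
```

```text
top 715
 t-0.045 0.1545 0.2089 8
 t-0.039 0.1481 0.2097 51
 t-0.033 0.1476 0.2105 56
 t-0.027 0.1529 0.2109 58
 t-0.021 0.1605 0.2103 57
 t-0.015 0.168 0.2112 50
 t-0.009 0.1718 0.2108 41
 t-0.003 0.1771 0.2112 38
 t0.003 0.1789 0.2106 37
 t0.009 0.1699 0.2108 47
 t0.015 0.1659 0.2111 50
 t0.021 0.1597 0.2104 56
 t0.027 0.1535 0.2107 62
 t0.033 0.1467 0.2111 57
 t0.039 0.1489 0.2099 45
 t0.045 0.154 0.1564 2
 pad s,t 0.08030930189992992 0.11543727000133297 -0.01795047543817092 0.016072256485454954 125
 knob [ 0.54535038 -0.16704303  0.0817417 ] 68 ((0.001462852582335472, -0.0006441329605877399), (0.012426190078258514, 0.02728007175028324), 87.03138732910156)
side 429
 t-0.045 0.1517 0.1564 6
 t-0.039 0.146 0.211 27
 t-0.033 0.1446 0.2121 44
 t-0.027 0.1529 0.2059 27
 t-0.021 0.1566 0.2078 39
 t-0.015 0.1642 0.2085 22
 t-0.009 0.1689 0.2085 29
 t-0.003 0.1763 0.2051 17
 t0.003 0.1748 0.2102 26
 t0.009 0.1714 0.2093 20
 t0.015 0.1628 0.2087 34
 t0.021 0.1567 0.2097 29
 t0.027 0.1523 0.2068 34
 t0.033 0.1447 0.2069 37
 t0.039 0.147 0.2076 32
 t0.045 0.1512 0.1566 6Traceback (most recent call last):
  File "<stdin>", line 11, in <module>
    return umr_minimum(a, axis, None, out, keepdims, initial, where)
ValueError: zero-size array to reduction operation minimum which has no identity
```

>>> jog_arm(increments=[0.035,-0.035,0,-0.09,0.07,-0.07,0,-0.18,0.105,-0.105,0,-0.27,0.14,-0.14,0,-0.36,0.175,-0.176,0,-0.45,0.21,-0.211,-0.01,-0.54,0.245,-0.246,-0.02,-0.63,0.28,-0.282,-0.03,-0.72,0.315,-0.317,-0.04,-0.81,0.3495,-0.352,-0.05,-0.86], grip=1, force=25)

```text
time_s: 2.15
tool_pos: [0.4921, 0.257, 0.1899]
orientation: [0.0, 0.521, 0.854, 0.0]
ft_force: [-0.3, 0.6, 0.6]
width: 0.0855
grip_force: 0.0
```

>>> jog_arm(increments=[0,0,-0.03,0,0.0005,0,-0.06,0,0.0005,0,-0.085,0,0.0005,0,-0.1,0,0.0005,0,-0.11,0,0.0005,0,-0.118,0,0.0005,0,-0.118,0])

```text
time_s: 2.85
tool_pos: [0.4911, 0.2583, 0.0713]
orientation: [-0.0, 0.519, 0.855, -0.0]
ft_force: [-0.4, -0.7, 0.1]
width: 0.0855
grip_force: 0.0
```

>>> jog_arm(increments=[0,0,0,0,0,0,0,0,0,0,0,0,0,0,0,0,0,0,0,0,0,0,0,0,0,0,0,0,0,0,0,0], grip=0.3, force=30)

```text
time_s: 3.65
tool_pos: [0.492, 0.2587, 0.0729]
orientation: [0.0, 0.519, 0.855, 0.001]
ft_force: [-1.0, -0.5, 5.1]
width: 0.0423
grip_force: 30.0
```

```bash
python3 - <<'E'
from h import *
for cam,c in (("side",(285,150,335,210)),):
    im,d=env.capture(cam); cv2.imwrite("pics/g1.png",cv2.resize(im[100:240,230:400,::-1],None,fx=4,fy=4,interpolation=cv2.INTER_CUBIC))
print({k:np.round(v,4) for k,v in env.read_state().items() if k in("tool_pos","ft_force","width","grip_force","joints")})
E
```

```text
{'joints': array([-0.8445,  0.3917,  0.3749,  1.7844, -0.1679,  0.9951,  0.0752]), 'tool_pos': array([0.492 , 0.2588, 0.0729]), 'ft_force': array([-0.5793, -0.3636,  5.3231]), 'grip_force': np.float64(30.0072), 'width': np.float64(0.0423)}
```

View pics/g1.png

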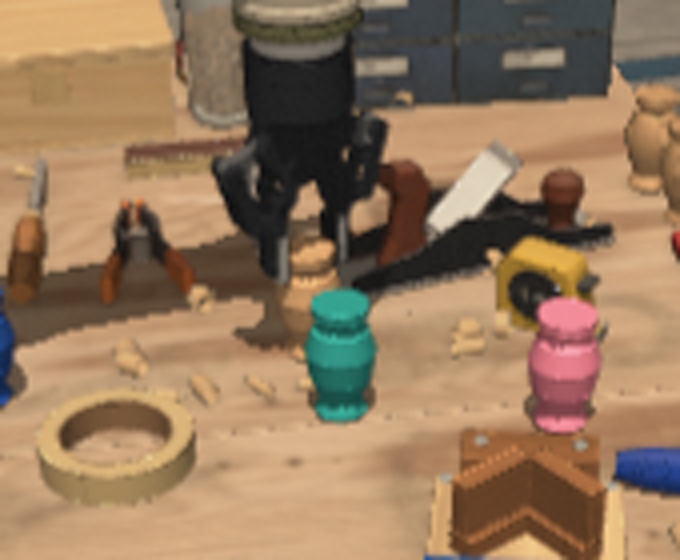

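The fingers are around the right foot's head, with its neighbours clear. The width of 42 mm and +5 N in z suggest the tips sit on the shoulder, so I'll regrip slightly higher and better centred.

>>> jog_arm(increments=[0,0,0,0,0,0,0,0,0,0,0,0,0.001,-0.002,0.004,0,0.001,-0.002,0.004,0], grip=0.7)

```text
time_s: 4.2
tool_pos: [0.493, 0.2561, 0.0765]
orientation: [0.0, 0.519, 0.855, 0.0]
ft_force: [-0.8, -0.1, -0.1]
width: 0.06
grip_force: 0.0
```

>>> jog_arm(increments=[0,0,0,0,0,0,0,0,0,0,0,0,0,0,0,0,0,0,0,0,0,0,0,0,0,0,0,0], grip=0.3)

```text
time_s: 4.9
tool_pos: [0.4927, 0.2565, 0.0763]
orientation: [0.0, 0.519, 0.855, 0.0]
ft_force: [-1.2, -0.6, 6.4]
width: 0.0415
grip_force: 30.0
```

>>> jog_arm(increments=[0,0,0.01,0,0,0,0.03,0,0,0,0.06,0,0,0,0.09,0,0,0,0.11,0,0,0,0.11,0])

```text
time_s: 5.5
tool_pos: [0.4939, 0.2571, 0.1893]
orientation: [0.001, 0.519, 0.855, 0.002]
ft_force: [1.5, -0.5, -2.0]
width: 0.0409
grip_force: 30.4
```

>>> jog_arm(increments=[0.009,-0.03,0,-0.06,0.018,-0.06,0,-0.12,0.027,-0.09,0,-0.18,0.036,-0.12,0,-0.24,0.045,-0.15,0,-0.3,0.054,-0.18,0,-0.36,0.063,-0.21,0,-0.42,0.075,-0.24,0,-0.48,0.085,-0.27,0,-0.52,0.089,-0.2905,0,-0.52])

```text
time_s: 6.5
tool_pos: [0.5811, -0.0368, 0.1846]
orientation: [-0.0, 0.723, 0.691, -0.001]
ft_force: [-0.1, 0.5, -1.0]
width: 0.041
grip_force: 30.4
```

>>> jog_arm(increments=[0,0,0,0,0,0,0,0,0,0,0,0])

```text
time_s: 6.8
tool_pos: [0.581, -0.0327, 0.1851]
orientation: [-0.001, 0.721, 0.693, -0.0]
ft_force: [0.0, -0.1, -1.5]
width: 0.0409
grip_force: 30.4
```

```bash
python3 - <<'E'
from h import *
from scipy.optimize import least_squares
s=env.read_state(); print({k:np.round(v,4) for k,v in s.items() if k in("tool_pos","ft_force","width","grip_force","joints")})
T=s["tool_pos"]
for cam in("side","top"):
    im,d=env.capture(cam); P,u,v=cloud(cam,d)
    if cam=="side":
        c=pix(cam,T)[0].astype(int); print(c)
        x0,y0=max(c[0]-60,0),max(c[1]-50,0); cv2.imwrite("pics/h1.png",cv2.resize(im[y0:y0+120,x0:x0+130,::-1],None,fx=5,fy=5,interpolation=cv2.INTER_CUBIC))
    m=(np.hypot(P[:,0]-T[0],P[:,1]-T[1])<.04)&(P[:,2]>.075)&(P[:,2]<T[2]-.012); q=P[m]
    print(cam,m.sum())
    for z in np.arange(.085,.2,.01):
        b=q[abs(q[:,2]-z)<.005]
        if len(b)>4: print(z.round(3),b[:,0].min().round(4),b[:,0].max().round(4),np.median(b[:,1]).round(4),b[:,1].min().round(4),len(b))
    for r in env.spot_point(cam,"foot"):
        w=world(cam,r["position"])
        if np.hypot(*(w-T)[:2])<.08: print("net foot",w.round(4),r["conf"])
E
```

```text
{'joints': array([-0.4833,  0.3639,  0.6259,  1.5962, -0.2217,  1.2549,  0.1418]), 'tool_pos': array([ 0.581 , -0.0327,  0.1851]), 'ft_force': array([ 0.0256, -0.0975, -1.5077]), 'grip_force': np.float64(30.4223), 'width': np.float64(0.0409)}
[363 178]
side 456
0.105 0.5721 0.5913 -0.0491 -0.051 8
0.115 0.5636 0.599 -0.0454 -0.0522 81
0.125 0.565 0.5918 -0.0472 -0.051 29
0.135 0.5596 0.5968 -0.0512 -0.0559 47
0.145 0.5577 0.6011 -0.0522 -0.0584 71
0.155 0.5564 0.6027 -0.0538 -0.0597 85
0.165 0.5564 0.6045 -0.0513 -0.0579 108
0.175 0.5602 0.6009 -0.0484 -0.0551 27
net foot [ 0.5838 -0.0348  0.1087] 0.87
top 0
```

View pics/h1.png

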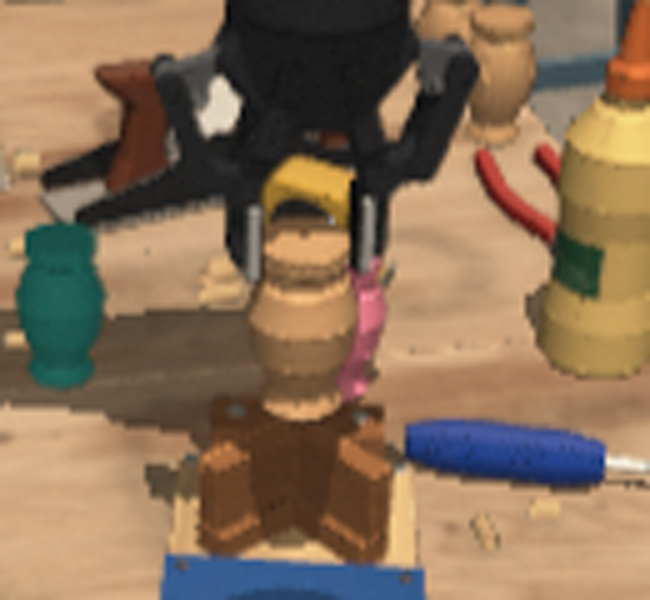

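The foot hangs upright in the grip with its belly at about (300,310) in the crop, just above the V. Next I descend partly and check the steady tool pose.

>>> jog_arm(increments=[0.001,-0.001,-0.01,0,0.001,-0.001,-0.02,0,0.001,-0.001,-0.03,0,0.001,-0.001,-0.03,0,0.001,-0.001,-0.03,0,0.001,-0.001,-0.03,0])

```text
time_s: 7.6
tool_pos: [0.5827, -0.0352, 0.1562]
orientation: [0.0, 0.721, 0.692, 0.0]
ft_force: [0.9, -0.7, -1.3]
width: 0.0415
grip_force: 30.4
```

>>> jog_arm(increments=[0,0,0,0,0,0,0,0])

```text
time_s: 7.8
tool_pos: [0.5827, -0.0351, 0.1563]
orientation: [0.0, 0.721, 0.692, 0.0]
ft_force: [0.1, -0.3, -1.9]
width: 0.0413
grip_force: 30.4
```

>>> jog_arm(increments=[0,0.001,-0.015,0,0,0.001,-0.03,0,0,0.001,-0.04,0,0,0.001,-0.05,0,0,0.001,-0.056,0,0,0.001,-0.061,0,0,0.001,-0.061,0])

```text
time_s: 8.5
tool_pos: [0.5821, -0.0341, 0.0942]
orientation: [-0.0, 0.721, 0.692, -0.0]
ft_force: [0.7, 0.0, -2.4]
width: 0.0408
grip_force: 30.4
```

>>> jog_arm(increments=[0,0,-0.002,0,0,0,-0.004,0,0,0,-0.006,0,0,0,-0.007,0,0,0,-0.007,0])

```text
time_s: 9.0
tool_pos: [0.5824, -0.0341, 0.0878]
orientation: [-0.0, 0.721, 0.692, -0.0]
ft_force: [-0.7, 1.2, -1.3]
width: 0.0415
grip_force: 30.4
```

>>> jog_arm(increments=[0,0,-0.001,0,0,0,-0.002,0,0,0,-0.002,0])

```text
time_s: 9.3
tool_pos: [0.5828, -0.0342, 0.0867]
orientation: [0.0, 0.721, 0.692, 0.0]
ft_force: [-1.6, -0.3, 5.3]
width: 0.0414
grip_force: 31.3
```

>>> jog_arm(increments=[0,0,0,0,0,0,0,0,0,0,0,0,0,0,0,0,0,0,0,0], grip=0.8)

```text
time_s: 9.8
tool_pos: [0.5824, -0.0341, 0.0858]
orientation: [-0.0, 0.721, 0.692, -0.0]
ft_force: [0.5, -0.2, -0.4]
width: 0.0684
grip_force: 0.0
```

>>> jog_arm(increments=[0,0,0.01,0,0,0,0.03,0,0,0,0.06,0,0,0,0.1,0,0,0,0.12,0])

```text
time_s: 10.3
tool_pos: [0.5836, -0.0347, 0.2102]
orientation: [0.002, 0.722, 0.692, 0.002]
ft_force: [1.2, -0.1, 0.8]
width: 0.0682
grip_force: 0.0
```

```bash
python3 - <<'E'
from h import *
a=np.deg2rad(74.7); u=np.array([np.cos(a),np.sin(a)]); n=np.array([-u[1],u[0]]); k=np.array([.545,-.1685])
st=lambda P:(((P[...,:2]-k)@u),((P[...,:2]-k)@n))
im,d=env.capture("side"); P,_,_=cloud("side",d); s,t=st(P)
q=(s>.08)&(s<.16)&(abs(t)<.04)&(P[:,2]>.045)&(P[:,2]<.1)
for z in np.arange(.05,.1,.01):
    b=q&(abs(P[:,2]-z)<.005)
    if b.sum()>4: print(z.round(3),"s min",s[b].min().round(4),"t",t[b].min().round(4),t[b].max().round(4),b.sum())
b=q&(P[:,2]>.092); print("top mean",P[b].mean(0),s[b].min(),s[b].max(),t[b].min(),t[b].max())
for r in env.spot_point("side","foot"):
    w=world("side",r["position"]); print("foot",w.round(4),round(r["conf"],2),np.round(st(w),4))
c=pix("side",[.58,-.05,.05])[0].astype(int); x0,y0=c[0]-60,c[1]-60
cv2.imwrite("pics/p1.png",cv2.resize(im[y0:y0+120,x0:x0+120,::-1],None,fx=4.9,fy=4.9,interpolation=cv2.INTER_CUBIC))
E
```

```text
0.05 s min 0.1133 t -0.0381 0.0395 102
0.06 s min 0.1121 t -0.0399 0.0399 151
0.07 s min 0.1132 t -0.037 0.04 111
0.08 s min 0.1165 t -0.0204 0.0164 56
0.09 s min 0.1171 t -0.0219 0.0169 130
top mean [ 0.58300967 -0.03686401  0.09458229] 0.11802468173295502 0.15708749165985458 -0.021730437220103118 0.016993175214486827
foot [ 0.5017  0.1743 -0.0028] 0.91 [0.3193 0.1323]
foot [0.2564 0.2311 0.0007] 0.88 [0.3093 0.3838]
foot [ 0.5822 -0.0321  0.01  ] 0.64 [1.414e-01 1.000e-04]
foot [ 0.6482  0.1318 -0.0023] 0.55 [ 0.3169 -0.0203]
```

View pics/p1.png

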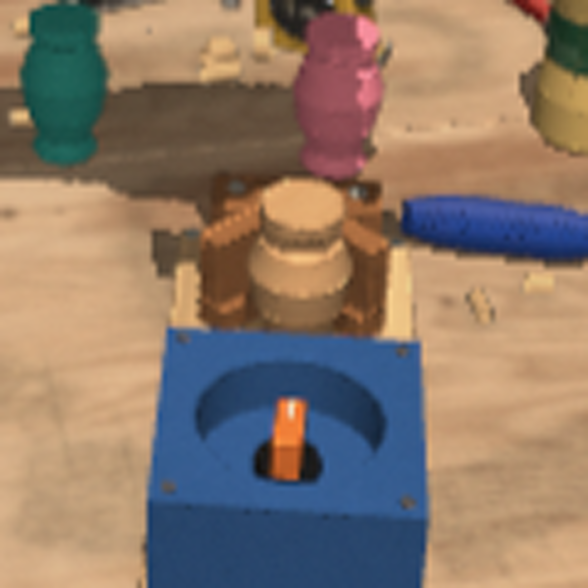

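The foot stands upright in the V mouth, its top at crop (305,210), about 6 mm short of home and clear of the pad. Next is the knob, with the gripper part open.

>>> jog_arm(increments=[-0.008,-0.03,0,-0.05,-0.016,-0.06,0,-0.1,-0.024,-0.09,-0.01,-0.16,-0.032,-0.115,-0.03,-0.2,-0.038,-0.134,-0.05,-0.225,-0.038,-0.134,-0.08,-0.225,-0.038,-0.134,-0.09,-0.225,-0.038,-0.134,-0.09,-0.225,-0.038,-0.134,-0.09,-0.225], grip=0.33)

```text
time_s: 11.3
tool_pos: [0.5451, -0.1676, 0.1167]
orientation: [0.0, 0.794, 0.608, 0.0]
ft_force: [0.2, -0.3, 1.2]
width: 0.0282
grip_force: 0.0
```

```bash
python3 - <<'E'
from h import *
s=env.read_state(); print({k:np.round(v,4) for k,v in s.items() if k in("tool_pos","orientation","ft_force","wrist_torque","width","joints")})
c=pix("side",[.545,-.168,.1])[0].astype(int); im,d=env.capture("side"); x0,y0=c[0]-60,c[1]-65
cv2.imwrite("pics/k1.png",cv2.resize(im[y0:y0+120,x0:x0+120,::-1],None,fx=4.9,fy=4.9,interpolation=cv2.INTER_CUBIC))
E
```

```text
{'joints': array([-0.3003,  0.4207,  0.6958,  1.7139, -0.2961,  1.1141,  0.2198]), 'tool_pos': array([ 0.5451, -0.1676,  0.1167]), 'orientation': array([2.000e-04, 7.943e-01, 6.076e-01, 2.000e-04]), 'ft_force': array([ 0.2023, -0.2675,  1.1987]), 'wrist_torque': array([-0.0029, -0.0109, -0.0277]), 'width': np.float64(0.0282)}
```

View pics/k1.png

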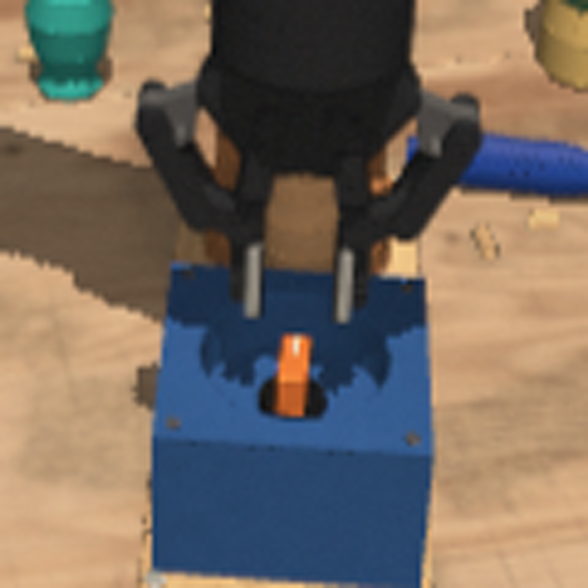

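The fingers straddle the knob (pads at crop x 253 and 343, knob at 296) and sit inside the well's outline. Descending.

>>> jog_arm(increments=[0,0,-0.01,0,0,0,-0.02,0,0,0,-0.028,0,0,0,-0.034,0,0,0,-0.038,0,0,0,-0.04,0,0,0,-0.04,0])

```text
time_s: 12.05
tool_pos: [0.5443, -0.1682, 0.0757]
orientation: [-0.0, 0.795, 0.607, -0.0]
ft_force: [-0.7, 0.2, 0.5]
width: 0.0283
grip_force: 0.0
```

>>> jog_arm(increments=[0,0,0,0,0,0,0,0,0,0,0,0,0,0,0,0,0,0,0,0], grip=0.08, force=25)

```text
time_s: 12.55
tool_pos: [0.5447, -0.1683, 0.0762]
orientation: [0.0, 0.795, 0.607, 0.0]
ft_force: [0.5, -2.0, 2.7]
width: 0.0115
grip_force: 25.0
```

```bash
cat > s.py <<'E'
from h import *
s=env.read_state(); y=2*s["orientation"][1]*s["orientation"][2]; q=s["orientation"]
print("t",s["time_s"],"p",np.round(s["tool_pos"],4),"az",round(float(np.arctan2(2*q[2]**2-1+2*q[0]**2,2*(q[1]*q[2]))),4),"F",np.round(s["ft_force"],2),"M",np.round(s["wrist_torque"],3),"w",round(float(s["width"]),4),"g",round(float(s["grip_force"]),1),"j7",np.round(s["joints"][[4,6]],3),"tau7",np.round(s["joint_torque"][6],3))
E
python3 s.py
```

```text
t 12.55 p [ 0.5447 -0.1683  0.0762] az -0.2661 F [ 0.55 -2.04  2.66] M [-0.108 -0.04  -0.094] w 0.0115 g 25.0 j7 [-0.334  0.248] tau7 0.074
```

>>> jog_arm(increments=[0,0,0,0,0,0,0,-0.04,0,0,0,-0.08,0,0,0,-0.12,0,0,0,-0.16,0,0,0,-0.2,0,0,0,-0.24,0,0,0,-0.28,0,0,0,-0.32,0,0,0,-0.35], force=45)

```text
time_s: 13.55
tool_pos: [0.5446, -0.1682, 0.0763]
orientation: [0.0, 0.888, 0.459, 0.0]
ft_force: [-1.2, -1.4, 4.8]
width: 0.0105
grip_force: 48.8
```

```bash
python3 s.py
```

```text
t 13.55 p [ 0.5446 -0.1682  0.0763] az -0.6172 F [-1.2  -1.4   4.83] M [-0.07   0.267  0.194] w 0.0105 g 48.8 j7 [-0.381 -0.066] tau7 0.232
```

>>> jog_arm(increments=[0,0,0,-0.03,0,0,0,-0.06,0,0,0,-0.09,0,0,0,-0.12,0,0,0,-0.15,0,0,0,-0.18,0,0,0,-0.21,0,0,0,-0.24,0,0,0,-0.26,0,0,0,-0.28])

```text
time_s: 14.55
tool_pos: [0.5446, -0.1682, 0.0763]
orientation: [0.0, 0.944, 0.331, 0.0]
ft_force: [-2.0, 1.1, 5.7]
width: 0.0107
grip_force: 48.9
```

```bash
python3 s.py; sed -i '1a\
import sys' s.py; cat >> s.py <<'E'
if len(sys.argv)>1:
    m=[s["wrist_torque"][2]]; 
    for i in range(int(sys.argv[1])):
        im,d=env.capture("side"); m.append(env.read_state()["wrist_torque"][2])
    print("Mz",np.round(m,3),"mean",np.mean(m).round(3))
    P,_,_=cloud("side",d); a=np.deg2rad(74.7); u=np.array([np.cos(a),np.sin(a)]); n=np.array([-u[1],u[0]]); k=np.array([.545,-.1685])
    S=(P[:,:2]-k)@u; T=(P[:,:2]-k)@n; b=(S>.1)&(S<.17)&(abs(T)<.03)&(P[:,2]>.090)&(P[:,2]<.102); print("head",b.sum(),np.percentile(S[b],[2,98]).round(4) if b.sum()>9 else "")
E
python3 s.py 3
```

```text
t 14.55 p [ 0.5446 -0.1682  0.0763] az -0.8965 F [-1.97  1.12  5.65] M [-0.025  0.345  0.237] w 0.0107 g 48.9 j7 [-0.421 -0.312] tau7 0.16
t 14.55 p [ 0.5446 -0.1682  0.0763] az -0.8965 F [-1.97  1.12  5.65] M [-0.025  0.345  0.237] w 0.0107 g 48.9 j7 [-0.421 -0.312] tau7 0.16
Mz [0.237 0.133 0.104 0.04 ] mean 0.128
head 0
```

```bash
cat > f.py <<'E'
from h import *
s=env.read_state(); q=s["orientation"]; print("az",round(float(np.arctan2(2*q[2]**2-1,2*(q[1]*q[2]))),4),"Mz %.3f tau7 %.3f"%(s["wrist_torque"][2],s["joint_torque"][6]),"F",np.round(s["ft_force"],1))
E
cat > tp.py <<'E'
from h import *
im,d=env.capture("top"); P,_,_=cloud("top",d); a=np.deg2rad(74.7); u=np.array([np.cos(a),np.sin(a)]); n=np.array([-u[1],u[0]]); k=np.array([.545,-.1685])
S=(P[:,:2]-k)@u; T=(P[:,:2]-k)@n; b=(S>.1)&(S<.18)&(abs(T)<.04)&(P[:,2]>.088)&(P[:,2]<.104)
print("head",b.sum(),"s",np.percentile(S[b],[2,98]).round(4),"mean",S[b].mean().round(4),"t",T[b].mean().round(4))
E
python3 tp.py
```

```text
head 262 s [0.1229 0.1585] mean 0.1408 t -0.0027
```

>>> jog_arm(increments=[0,0,0,-0.015,0,0,0,-0.03,0,0,0,-0.045])

```text
time_s: 15.05
tool_pos: [0.5446, -0.1682, 0.0763]
orientation: [0.0, 0.951, 0.31, 0.0]
ft_force: [-0.7, 0.3, 6.2]
width: 0.0102
grip_force: 48.9
```

```bash
python3 f.py
```

```text
az -0.9413 Mz 0.162 tau7 0.085 F [-0.7  0.3  6.2]
```

>>> jog_arm(increments=[0,0,0,-0.015,0,0,0,-0.03,0,0,0,-0.045])

```text
time_s: 15.35
tool_pos: [0.5446, -0.1682, 0.0763]
orientation: [0.0, 0.958, 0.288, 0.0]
ft_force: [-2.0, -0.2, 6.0]
width: 0.0104
grip_force: 48.9
```

```bash
python3 f.py; python3 tp.py
```

```text
az -0.9863 Mz 0.162 tau7 0.083 F [-2.  -0.2  6. ]
head 264 s [0.1245 0.1598] mean 0.1421 t -0.0029
```

>>> jog_arm(increments=[0,0,0,-0.015,0,0,0,-0.03,0,0,0,-0.045,0,0,0,-0.06])

```text
time_s: 15.8
tool_pos: [0.5446, -0.1682, 0.0763]
orientation: [0.0, 0.966, 0.259, 0.0]
ft_force: [-1.4, -0.7, 5.3]
width: 0.0109
grip_force: 48.9
```

```bash
python3 f.py; python3 tp.py
```

```text
az -1.0463 Mz 0.227 tau7 0.082 F [-1.4 -0.7  5.3]
head 267 s [0.1246 0.1603] mean 0.1425 t -0.0029
```

>>> jog_arm(increments=[0,0,0,-0.015,0,0,0,-0.03,0,0,0,-0.045])

```text
time_s: 16.15
tool_pos: [0.5446, -0.1682, 0.0763]
orientation: [0.0, 0.971, 0.237, 0.0]
ft_force: [-1.3, -0.3, 5.7]
width: 0.0101
grip_force: 48.9
```

```bash
python3 f.py; python3 tp.py
```

```text
az -1.0913 Mz 0.242 tau7 0.082 F [-1.3 -0.3  5.7]
head 264 s [0.125  0.1603] mean 0.1427 t -0.0029
```

>>> jog_arm(increments=[0,0,0,-0.015,0,0,0,-0.03,0,0,0,-0.045])

```text
time_s: 16.5
tool_pos: [0.5446, -0.1681, 0.0763]
orientation: [-0.0, 0.976, 0.216, 0.0]
ft_force: [-0.5, -0.6, 6.3]
width: 0.0111
grip_force: 48.9
```

```bash
python3 f.py; python3 tp.py
```

```text
az -1.1361 Mz 0.140 tau7 0.082 F [-0.5 -0.6  6.3]
head 261 s [0.1251 0.1609] mean 0.1432 t -0.003
```

>>> jog_arm(increments=[0,0,0,-0.015,0,0,0,-0.03])

```text
time_s: 16.75
tool_pos: [0.5446, -0.1681, 0.0763]
orientation: [-0.0, 0.98, 0.201, 0.0]
ft_force: [-2.2, -0.1, 6.0]
width: 0.0109
grip_force: 48.9
```

```bash
python3 f.py; python3 tp.py
```

```text
az -1.1662 Mz 0.234 tau7 0.095 F [-2.2 -0.1  6. ]
head 265 s [0.1255 0.1615] mean 0.1435 t -0.003
```

>>> jog_arm(increments=[0,0,0,-0.015,0,0,0,-0.03])

```text
time_s: 17.0
tool_pos: [0.5446, -0.1681, 0.0763]
orientation: [-0.0, 0.983, 0.186, 0.0]
ft_force: [-2.0, 0.1, 6.2]
width: 0.011
grip_force: 48.9
```

```bash
python3 f.py; python3 tp.py
```

```text
az -1.1962 Mz 0.125 tau7 0.089 F [-2.   0.1  6.2]
head 263 s [0.1257 0.1619] mean 0.1439 t -0.0031
```

>>> jog_arm(increments=[0,0,0,-0.015,0,0,0,-0.03])

```text
time_s: 17.25
tool_pos: [0.5446, -0.1681, 0.0763]
orientation: [-0.0, 0.985, 0.171, 0.0]
ft_force: [-1.8, 1.1, 6.3]
width: 0.0104
grip_force: 49.0
```

```bash
python3 f.py; python3 tp.py
```

```text
az -1.2262 Mz 0.201 tau7 0.080 F [-1.8  1.1  6.3]
head 263 s [0.1261 0.1619] mean 0.144 t -0.0029
```

>>> jog_arm(increments=[0,0,0,-0.015,0,0,0,-0.03])

```text
time_s: 17.5
tool_pos: [0.5445, -0.1682, 0.0763]
orientation: [-0.0, 0.988, 0.157, 0.0]
ft_force: [-1.9, -0.3, 5.5]
width: 0.0106
grip_force: 49.0
```

```bash
python3 f.py; python3 tp.py
```

```text
az -1.2562 Mz 0.232 tau7 0.070 F [-1.9 -0.3  5.5]
head 260 s [0.1265 0.1619] mean 0.1442 t -0.003
```

>>> jog_arm(increments=[0,0,0,-0.015,0,0,0,-0.03])

```text
time_s: 17.75
tool_pos: [0.5445, -0.1682, 0.0763]
orientation: [-0.0, 0.99, 0.142, 0.0]
ft_force: [-1.5, 1.2, 5.9]
width: 0.0105
grip_force: 49.0
```

```bash
python3 f.py; python3 tp.py
```

```text
az -1.2862 Mz 0.239 tau7 0.058 F [-1.5  1.2  5.9]
head 261 s [0.1267 0.1619] mean 0.1443 t -0.0028
```

>>> jog_arm(increments=[0,0,0,-0.015,0,0,0,-0.03])

```text
time_s: 18.0
tool_pos: [0.5445, -0.1681, 0.0763]
orientation: [-0.0, 0.992, 0.127, 0.0]
ft_force: [-1.6, 0.1, 5.5]
width: 0.0108
grip_force: 49.0
```

```bash
python3 f.py; python3 tp.py
```

```text
az -1.3162 Mz 0.223 tau7 0.045 F [-1.6  0.1  5.5]
head 262 s [0.1266 0.1619] mean 0.1442 t -0.0028
```

>>> jog_arm(increments=[0,0,0,-0.015,0,0,0,-0.03])

```text
time_s: 18.25
tool_pos: [0.5445, -0.1681, 0.0763]
orientation: [-0.0, 0.994, 0.112, 0.0]
ft_force: [-1.2, -0.5, 5.2]
width: 0.0107
grip_force: 49.0
```

```bash
python3 f.py; python3 tp.py
```

```text
az -1.3461 Mz 0.210 tau7 0.031 F [-1.2 -0.5  5.2]
head 262 s [0.1267 0.1619] mean 0.1443 t -0.003
```

>>> jog_arm(increments=[0,0,0,-0.015,0,0,0,-0.03])

```text
time_s: 18.5
tool_pos: [0.5445, -0.1681, 0.0763]
orientation: [-0.0, 0.995, 0.097, 0.0]
ft_force: [-1.6, -0.2, 7.2]
width: 0.0103
grip_force: 49.0
```

```bash
python3 f.py; python3 tp.py
```

```text
az -1.3761 Mz 0.220 tau7 0.017 F [-1.6 -0.2  7.2]
head 260 s [0.1266 0.1619] mean 0.1444 t -0.0031
```

The foot stopped moving at az ≈ −1.235, and the torque has been rising since. It is now 0.14 rad past firm, which is about 8–10 N. One small step more, then a hold and a check.

>>> jog_arm(increments=[0,0,0,-0.01,0,0,0,-0.01,0,0,0,-0.01])

```text
time_s: 18.85
tool_pos: [0.5445, -0.1681, 0.0763]
orientation: [-0.0, 0.996, 0.092, 0.0]
ft_force: [-2.1, -0.7, 6.3]
width: 0.0105
grip_force: 49.0
```

```bash
python3 f.py; python3 tp.py; python3 f.py
```

```text
az -1.3857 Mz 0.159 tau7 -0.206 F [-2.1 -0.7  6.3]
head 261 s [0.1266 0.1619] mean 0.1444 t -0.0029
az -1.3856 Mz 0.168 tau7 -0.196 F [-1.7  0.6  6.8]
```

>>> jog_arm(increments=[0,0,0,0,0,0,0,0,0,0,0,0,0,0,0,0,0,0,0,0], grip=0.33)

```text
time_s: 19.4
tool_pos: [0.5444, -0.168, 0.0758]
orientation: [-0.0, 0.996, 0.092, -0.0]
ft_force: [-0.1, -0.1, -0.0]
width: 0.0282
grip_force: 0.0
```

>>> jog_arm(increments=[0,0,0.01,0,0,0,0.02,0,0,0,0.04,0,0,0,0.07,0,0,0,0.1,0,0,0,0.1,0])

```text
time_s: 20.0
tool_pos: [0.5465, -0.1696, 0.181]
orientation: [0.001, 0.996, 0.092, 0.004]
ft_force: [0.7, -0.8, 0.2]
width: 0.0284
grip_force: 0.0
```

>>> jog_arm(increments=[-0.04,-0.02,0.02,0,-0.08,-0.04,0.02,0,-0.12,-0.05,0.02,0,-0.12,-0.05,0.02,0])

```text
time_s: 20.4
tool_pos: [0.4193, -0.221, 0.1959]
orientation: [-0.002, 0.996, 0.088, 0.001]
ft_force: [0.6, 0.2, -0.2]
width: 0.0284
grip_force: 0.0
```

```bash
python3 - <<'E'
from h import *
a=np.deg2rad(74.7); u=np.array([np.cos(a),np.sin(a)]); n=np.array([-u[1],u[0]]); k=np.array([.545,-.1685])
for cam in("top","side"):
    im,d=env.capture(cam); P,U,V=cloud(cam,d); S=(P[:,:2]-k)@u; T=(P[:,:2]-k)@n
    b=(S>.1)&(S<.18)&(abs(T)<.04)&(P[:,2]>.088)&(P[:,2]<.104); print(cam,"head s,t",S[b].mean().round(4),T[b].mean().round(4))
    px=im[V,U].astype(int); m=(np.hypot(S,T)<.02)&(P[:,2]>.075)&(P[:,2]<.092)&(px[:,0]>px[:,2]+60)
    r=cv2.minAreaRect(np.c_[S,T][m].astype(np.float32)); ev,ec=np.linalg.eigh(np.cov(np.c_[S,T][m].T)); v=ec[:,1]
    print(" knob angle cw",np.round(-np.arctan2(v[1],v[0])%np.pi,3),r,m.sum())
    m=(P[:,2]>.02)&(P[:,2]<.04)&(abs(T)<.022)&(S>.08)&(S<.14)
    if m.any(): print(" pad",S[m].max(),m.sum())
    if cam=="top": A=im[120:215,290:445,::-1]
cv2.imwrite("pics/end.png",cv2.resize(A,(775,475),interpolation=cv2.INTER_CUBIC))
E
```

```text
top head s,t 0.1443 -0.0029
 knob angle cw 1.112 ((0.0008464286802336574, -0.00037001632153987885), (0.012839286588132381, 0.02596784196794033), 26.510263442993164) 67
 pad 0.12439252996078157 153
side head s,t 0.1393 -0.0024
 knob angle cw 1.112 ((-0.001184048829600215, 0.0014721173793077469), (0.014748427085578442, 0.02786383219063282), 26.61482048034668) 86
 pad 0.13679786535997537 50
```

View pics/end.png

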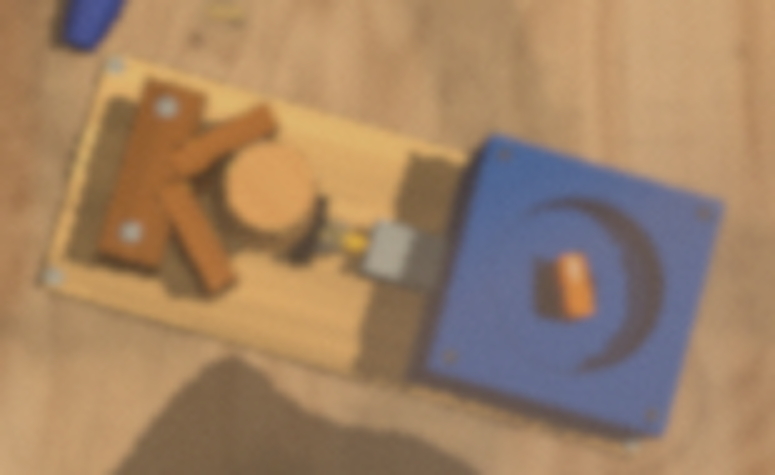

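The picture shows the foot's head at (270,187), about 2.5–3 mm off the V's centreline toward the upper arm. Both cameras agree and t never changed, so the foot is held on one arm by the rubber pad's friction and isn't fully home. I'll mend this by gripping its head across the V, shifting it to the centre, and then tightening again.

>>> jog_arm(increments=[0.02,0.023,0,0.14,0.04,0.046,0,0.28,0.06,0.07,0,0.42,0.08,0.093,0,0.56,0.1,0.117,0,0.7,0.12,0.14,0,0.84,0.14,0.163,0,0.98,0.159,0.186,0,1.12,0.159,0.186,0,1.12,0.159,0.186,0,1.12], grip=0.75)

```text
time_s: 21.5
tool_pos: [0.5841, -0.0307, 0.1948]
orientation: [-0.0, 0.794, 0.608, -0.001]
ft_force: [-0.7, -0.5, 0.3]
width: 0.064
grip_force: 0.0
```

>>> jog_arm(increments=[0,0,0,0,0,0,0,0])

```text
time_s: 21.7
tool_pos: [0.5832, -0.033, 0.1958]
orientation: [-0.0, 0.795, 0.606, -0.0]
ft_force: [-0.6, -0.4, -0.7]
width: 0.064
grip_force: 0.0
```

```bash
python3 s.py
```

```text
t 21.7 p [ 0.5832 -0.033   0.1958] az -0.2682 F [-0.61 -0.42 -0.72] M [ 0.005  0.016 -0.049] w 0.064 g 0.0 j7 [-0.291 -0.03 ] tau7 -0.012
```

>>> jog_arm(increments=[0,0.0015,-0.03,0,0,0.0015,-0.06,0,0,0.0015,-0.085,0,0,0.0015,-0.1,0,0,0.0015,-0.107,0,0,0.0015,-0.107,0,0,0.0015,-0.107,0])

```text
time_s: 22.4
tool_pos: [0.5841, -0.0309, 0.09]
orientation: [0.0, 0.795, 0.607, 0.001]
ft_force: [0.1, 0.0, 0.1]
width: 0.0642
grip_force: 0.0
```

>>> jog_arm(increments=[0,0,0,0,0,0,0,0,0,0,0,0,0,0,0,0,0,0,0,0,0,0,0,0], grip=0.3, force=25)

```text
time_s: 23.0
tool_pos: [0.5842, -0.0303, 0.0902]
orientation: [0.0, 0.795, 0.607, 0.001]
ft_force: [-1.6, 1.1, 4.2]
width: 0.0403
grip_force: 24.6
```

```bash
python3 s.py
```

```text
t 23.0 p [ 0.5842 -0.0303  0.0902] az -0.2656 F [-1.58  1.13  4.23] M [0.252 0.421 0.023] w 0.0403 g 24.6 j7 [-0.376  0.03 ] tau7 -0.003
```

>>> jog_arm(increments=[-0.0005,0.0001,0,0,-0.001,0.0003,0,0,-0.001,0.0003,0,0])

```text
time_s: 23.3
tool_pos: [0.5838, -0.0302, 0.0903]
orientation: [0.001, 0.795, 0.607, 0.001]
ft_force: [0.8, 1.1, 5.3]
width: 0.0404
grip_force: 24.9
```

```bash
python3 s.py; python3 tp.py
```

```text
t 23.3 p [ 0.5838 -0.0302  0.0903] az -0.2657 F [0.76 1.05 5.26] M [ 0.1   -0.217  0.057] w 0.0404 g 24.9 j7 [-0.375  0.029] tau7 -0.026Traceback (most recent call last):
  File "tp.py", line 4, in <module>
    print("head",b.sum(),"s",np.percentile(S[b],[2,98]).round(4),"mean",S[b].mean().round(4),"t",T[b].mean().round(4))
                             ~~~~~~~~~~~~~^^^^^^^^^^^^^
    return _quantile_unchecked(
        a, q, axis, out, overwrite_input, method, keepdims, weights)
    return _ureduce(a,
                    func=_quantile_ureduce_func,
    ...<5 lines>...
                    overwrite_input=overwrite_input,
                    method=method)
    r = func(a, **kwargs)
    result = _quantile(arr,
                       quantiles=q,
    ...<2 lines>...
                       out=out,
                       weights=wgt)
    slices_having_nans = np.isnan(arr[-1, ...])
                                  ~~~^^^^^^^^^
IndexError: index -1 is out of bounds for axis 0 with size 0
```

>>> jog_arm(increments=[-0.0005,0.0001,0,0,-0.001,0.0003,0,0,-0.001,0.0003,0,0])

```text
time_s: 23.65
tool_pos: [0.5833, -0.0301, 0.0903]
orientation: [0.001, 0.795, 0.607, 0.002]
ft_force: [4.0, -0.6, 4.5]
width: 0.0405
grip_force: 24.9
```

```bash
python3 s.py; python3 tp.py
```

```text
t 23.65 p [ 0.5833 -0.0301  0.0903] az -0.2657 F [ 4.   -0.64  4.53] M [-0.087 -1.047  0.04 ] w 0.0405 g 24.9 j7 [-0.374  0.029] tau7 -0.054Traceback (most recent call last):
  File "tp.py", line 4, in <module>
    print("head",b.sum(),"s",np.percentile(S[b],[2,98]).round(4),"mean",S[b].mean().round(4),"t",T[b].mean().round(4))
                             ~~~~~~~~~~~~~^^^^^^^^^^^^^
    return _quantile_unchecked(
        a, q, axis, out, overwrite_input, method, keepdims, weights)
    return _ureduce(a,
                    func=_quantile_ureduce_func,
    ...<5 lines>...
                    overwrite_input=overwrite_input,
                    method=method)
    r = func(a, **kwargs)
    result = _quantile(arr,
                       quantiles=q,
    ...<2 lines>...
                       out=out,
                       weights=wgt)
    slices_having_nans = np.isnan(arr[-1, ...])
                                  ~~~^^^^^^^^^
IndexError: index -1 is out of bounds for axis 0 with size 0
```

>>> jog_arm(increments=[-0.0005,0.0001,0,0,-0.001,0.0003,0,0,-0.0015,0.0004,0,0,-0.0015,0.0004,0,0])

```text
time_s: 24.1
tool_pos: [0.5819, -0.0295, 0.0903]
orientation: [0.001, 0.794, 0.607, 0.002]
ft_force: [3.7, -0.0, 6.4]
width: 0.0402
grip_force: 25.0
```

```bash
python3 s.py
```

```text
t 24.1 p [ 0.5819 -0.0295  0.0903] az -0.2655 F [ 3.67 -0.01  6.42] M [ 0.016 -1.273  0.059] w 0.0402 g 25.0 j7 [-0.372  0.027] tau7 -0.043
```

>>> jog_arm(increments=[-0.0005,0.0001,0,0,-0.001,0.0003,0,0,-0.0015,0.0004,0,0,-0.0015,0.0004,0,0])

```text
time_s: 24.5
tool_pos: [0.5806, -0.0293, 0.0904]
orientation: [0.002, 0.795, 0.607, 0.002]
ft_force: [5.7, 0.5, 6.1]
width: 0.0409
grip_force: 25.0
```

```bash
python3 s.py
```

```text
t 24.5 p [ 0.5806 -0.0293  0.0904] az -0.2657 F [5.66 0.49 6.11] M [-0.084 -1.496  0.052] w 0.0409 g 25.0 j7 [-0.371  0.026] tau7 -0.026
```

>>> jog_arm(increments=[0.001,-0.0003,0,0,0.001,-0.0003,0,0,0.001,-0.0003,0,0,0.001,-0.0003,0,0], grip=0.75)

```text
time_s: 24.9
tool_pos: [0.5788, -0.0295, 0.0884]
orientation: [-0.0, 0.795, 0.607, -0.001]
ft_force: [-0.3, -0.1, -0.0]
width: 0.0641
grip_force: 0.0
```

>>> jog_arm(increments=[0,0,0.02,0,0,0,0.05,0,0,-0.02,0.09,0,-0.01,-0.05,0.09,0,-0.02,-0.09,0.09,0,-0.03,-0.13,0.09,0,-0.037,-0.138,0.09,0,-0.037,-0.138,0.07,0,-0.037,-0.138,0.05,0])

```text
time_s: 25.8
tool_pos: [0.5424, -0.1679, 0.1388]
orientation: [0.0, 0.795, 0.607, 0.001]
ft_force: [0.4, 0.8, -1.3]
width: 0.0639
grip_force: 0.0
```

```bash
python3 s.py; python3 tp.py
```

```text
t 25.8 p [ 0.5424 -0.1679  0.1388] az -0.2672 F [ 0.37  0.82 -1.34] M [-0.008 -0.037 -0.053] w 0.0639 g 0.0 j7 [-0.329  0.25 ] tau7 -0.285
head 263 s [0.1286 0.1639] mean 0.1462 t -0.0003
```

The foot is now centred (t = −0.3 mm) and about 2 mm deeper. I'll go back to the knob at its present angle.

>>> jog_arm(increments=[0,0,0,-0.14,0,0,0,-0.28,0.001,0,0,-0.42,0.001,0,0,-0.56,0.002,0,0,-0.7,0.002,0,0,-0.84,0.002,0,0,-0.98,0.002,0,-0.01,-1.12,0.002,0,-0.02,-1.12,0.002,0,-0.02,-1.12], grip=0.33)

```text
time_s: 26.85
tool_pos: [0.5436, -0.1666, 0.1174]
orientation: [-0.0, 0.996, 0.095, -0.001]
ft_force: [0.2, 0.3, 0.5]
width: 0.0281
grip_force: 0.0
```

>>> jog_arm(increments=[0,0,0,0,0,0,0,0])

```text
time_s: 27.05
tool_pos: [0.5446, -0.1676, 0.1193]
orientation: [-0.0, 0.996, 0.093, 0.0]
ft_force: [1.0, 0.2, 0.9]
width: 0.0283
grip_force: 0.0
```

```bash
python3 s.py; python3 tp.py
```

```text
t 27.05 p [ 0.5446 -0.1676  0.1193] az -1.3841 F [0.97 0.24 0.86] M [-0.019  0.001  0.024] w 0.0283 g 0.0 j7 [-0.506 -0.728] tau7 0.046
head 265 s [0.1284 0.1639] mean 0.1463 t -0.0002
```

>>> jog_arm(increments=[0,0,-0.01,0,0,0,-0.02,0,0,0,-0.03,0,0,0,-0.037,0,0,0,-0.042,0,0,0,-0.043,0,0,0,-0.043,0])

```text
time_s: 27.8
tool_pos: [0.5444, -0.1676, 0.0758]
orientation: [0.0, 0.996, 0.092, -0.0]
ft_force: [-0.4, -0.9, -0.1]
width: 0.0285
grip_force: 0.0
```

>>> jog_arm(increments=[0,0,0,0,0,0,0,0,0,0,0,0,0,0,0,0,0,0,0,0], grip=0.08, force=45)

```text
time_s: 28.3
tool_pos: [0.5447, -0.168, 0.0764]
orientation: [0.0, 0.996, 0.092, 0.0]
ft_force: [-0.1, -1.6, 4.7]
width: 0.0108
grip_force: 47.8
```

```bash
python3 s.py; python3 tp.py
```

```text
t 28.3 p [ 0.5447 -0.168   0.0764] az -1.3863 F [-0.07 -1.58  4.67] M [-0.383  0.107  0.01 ] w 0.0108 g 47.8 j7 [-0.556 -0.695] tau7 0.03
head 263 s [0.1286 0.1639] mean 0.1462 t -0.0002
```

>>> jog_arm(increments=[0,0,0,-0.01,0,0,0,-0.02,0,0,0,-0.03])

```text
time_s: 28.65
tool_pos: [0.5448, -0.168, 0.0764]
orientation: [0.0, 0.997, 0.077, 0.0]
ft_force: [-0.7, -2.7, 5.9]
width: 0.0106
grip_force: 47.9
```

```bash
python3 f.py; python3 tp.py
```

```text
az -1.4162 Mz 0.240 tau7 -0.016 F [-0.7 -2.7  5.9]
head 262 s [0.1286 0.164 ] mean 0.1463 t -0.0003
```

>>> jog_arm(increments=[0,0,0,-0.015,0,0,0,-0.03])

```text
time_s: 28.9
tool_pos: [0.5448, -0.168, 0.0764]
orientation: [0.0, 0.998, 0.062, 0.0]
ft_force: [-0.7, -3.2, 5.0]
width: 0.0107
grip_force: 47.9
```

```bash
python3 f.py; python3 tp.py
```

```text
az -1.4464 Mz 0.197 tau7 0.080 F [-0.7 -3.2  5. ]
head 262 s [0.1286 0.164 ] mean 0.1465 t -0.0003
```

>>> jog_arm(increments=[0,0,0,-0.01,0,0,0,-0.02])

```text
time_s: 29.15
tool_pos: [0.5448, -0.168, 0.0764]
orientation: [0.0, 0.999, 0.052, 0.0]
ft_force: [-0.3, -2.2, 5.9]
width: 0.0106
grip_force: 47.9
```

```bash
python3 f.py; python3 tp.py
```

```text
az -1.4663 Mz 0.214 tau7 -0.025 F [-0.3 -2.2  5.9]
head 261 s [0.1287 0.164 ] mean 0.1464 t -0.0002
```

>>> jog_arm(increments=[0,0,0,-0.01,0,0,0,-0.02])

```text
time_s: 29.4
tool_pos: [0.5447, -0.1679, 0.0764]
orientation: [0.0, 0.999, 0.042, 0.0]
ft_force: [-0.7, -2.2, 5.4]
width: 0.0108
grip_force: 47.9
```

```bash
python3 f.py; python3 tp.py
```

```text
az -1.4861 Mz 0.195 tau7 -0.032 F [-0.7 -2.2  5.4]
head 263 s [0.1286 0.164 ] mean 0.1464 t -0.0002
```

>>> jog_arm(increments=[0,0,0,-0.01,0,0,0,-0.02])

```text
time_s: 29.65
tool_pos: [0.5448, -0.168, 0.0764]
orientation: [0.0, 0.999, 0.032, 0.0]
ft_force: [-0.8, -1.9, 6.3]
width: 0.0105
grip_force: 47.9
```

```bash
python3 f.py; python3 tp.py
```

```text
az -1.5061 Mz 0.198 tau7 -0.040 F [-0.8 -1.9  6.3]
head 261 s [0.1287 0.164 ] mean 0.1464 t -0.0003
```

>>> jog_arm(increments=[0,0,0,-0.01,0,0,0,-0.02])

```text
time_s: 29.9
tool_pos: [0.5448, -0.168, 0.0764]
orientation: [0.0, 1.0, 0.022, 0.0]
ft_force: [-0.2, -2.8, 4.8]
width: 0.0109
grip_force: 47.9
```

```bash
python3 f.py; python3 tp.py
```

```text
az -1.5261 Mz 0.304 tau7 -0.049 F [-0.2 -2.8  4.8]
head 261 s [0.1286 0.164 ] mean 0.1465 t -0.0002
```

>>> jog_arm(increments=[0,0,0,-0.01,0,0,0,-0.02])

```text
time_s: 30.15
tool_pos: [0.5447, -0.168, 0.0764]
orientation: [0.0, 1.0, 0.012, 0.0]
ft_force: [0.2, -2.7, 6.3]
width: 0.011
grip_force: 47.9
```

```bash
python3 f.py; python3 tp.py
```

```text
az -1.5462 Mz 0.223 tau7 -0.057 F [ 0.2 -2.7  6.3]
head 261 s [0.1288 0.164 ] mean 0.1465 t -0.0004
```

>>> jog_arm(increments=[0,0,0,-0.01,0,0,0,-0.02])

```text
time_s: 30.4
tool_pos: [0.5447, -0.168, 0.0764]
orientation: [0.0, 1.0, 0.002, 0.0]
ft_force: [-1.0, -2.0, 5.3]
width: 0.0109
grip_force: 47.9
```

```bash
python3 f.py; python3 tp.py
```

```text
az -1.5661 Mz 0.220 tau7 -0.068 F [-1.  -2.   5.3]
head 261 s [0.1288 0.1639] mean 0.1465 t -0.0002
```

>>> jog_arm(increments=[0,0,0,-0.01,0,0,0,-0.02])

```text
time_s: 30.65
tool_pos: [0.5448, -0.168, 0.0764]
orientation: [0.0, 1.0, -0.008, 0.0]
ft_force: [-0.7, -2.3, 5.3]
width: 0.0108
grip_force: 47.9
```

```bash
python3 f.py; python3 tp.py
```

```text
az -1.5861 Mz 0.246 tau7 -0.077 F [-0.7 -2.3  5.3]
head 262 s [0.1287 0.164 ] mean 0.1465 t -0.0003
```

>>> jog_arm(increments=[0,0,0,-0.01,0,0,0,-0.01,0,0,0,-0.01])

```text
time_s: 31.0
tool_pos: [0.5447, -0.168, 0.0764]
orientation: [0.0, 1.0, -0.013, 0.0]
ft_force: [-0.8, -1.5, 5.8]
width: 0.0107
grip_force: 47.9
```

>>> jog_arm(increments=[0,0,0,0,0,0,0,0,0,0,0,0,0,0,0,0,0,0,0,0], grip=0.33)

```text
time_s: 31.5
tool_pos: [0.5444, -0.1673, 0.0758]
orientation: [-0.0, 1.0, -0.012, -0.0]
ft_force: [-0.2, 0.1, 0.7]
width: 0.0279
grip_force: 0.0
```

>>> jog_arm(increments=[0,0,0.01,0,0,0,0.02,0,0,0,0.04,0,0,0,0.07,0,0,0,0.1,0,0,0,0.1,0])

```text
time_s: 32.1
tool_pos: [0.5463, -0.1691, 0.1809]
orientation: [0.001, 1.0, -0.013, 0.003]
ft_force: [0.1, -0.4, -0.5]
width: 0.0282
grip_force: 0.0
```

>>> jog_arm(increments=[-0.03,-0.02,0.02,0,-0.06,-0.03,0.02,0,-0.08,-0.04,0.02,0,-0.08,-0.04,0.02,0,-0.08,-0.04,0.02,0,-0.08,-0.04,0.02,0])

```text
time_s: 32.7
tool_pos: [0.4653, -0.2068, 0.196]
orientation: [-0.0, 1.0, -0.012, 0.0]
ft_force: [0.6, 0.6, 0.1]
width: 0.028
grip_force: 0.0
```

```bash
python3 tp.py; python3 - <<'E'
from h import *
im,d=env.capture("top"); P,U,V=cloud("top",d); a=np.deg2rad(74.7); u=np.array([np.cos(a),np.sin(a)]); n=np.array([-u[1],u[0]]); k=np.array([.545,-.1685])
S=(P[:,:2]-k)@u; T=(P[:,:2]-k)@n
px=im[V,U].astype(int); m=(np.hypot(S,T)<.02)&(P[:,2]>.075)&(P[:,2]<.092)&(px[:,0]>px[:,2]+60)
v=np.linalg.eigh(np.cov(np.c_[S,T][m].T))[1][:,1]; print("knob cw",-np.arctan2(v[1],v[0])%np.pi)
cv2.imwrite("pics/end2.png",cv2.resize(im[120:215,290:445,::-1],(775,475),interpolation=cv2.INTER_CUBIC))
E
python3 s.py
```

```text
head 260 s [0.1288 0.164 ] mean 0.1465 t -0.0002
knob cw 1.3439767047152829
t 32.8 p [ 0.4652 -0.207   0.1959] az -1.5945 F [-0.06  0.82  0.24] M [-0.039 -0.021  0.025] w 0.0283 g 0.0 j7 [-0.35  -0.906] tau7 -0.003
```

View pics/end2.png

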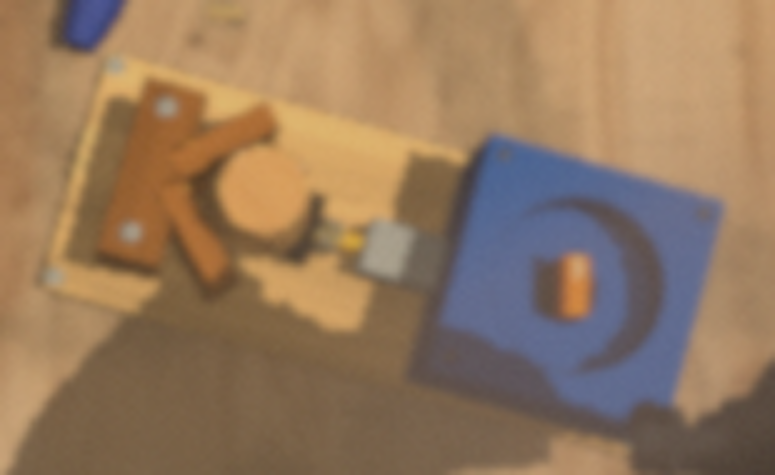

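The foot's head, at (263,190), is centred between both arms of the V. The pad is against it, the knob has been let go at about 1.33 rad, and the arm is clear. Handing in.

```bash
python3 -c "
from station import env
print(env.close_job())"
```

```text
the job is handed in; nothing more can be done
None
```

The foot stands upright and centred in the V, clamped at an estimated 9–10 N (inferred from knob angle and torque, not measured directly); knob let go, arm clear, job handed in, no verdict returned.

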